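Press a brass catch home with the ratchet press and let it down

TASK

Press the brass catch fully home in the oak block: raise the press by the black handle, tooth by tooth, until the catch is bearing up against the press foot with 10 to 15 newtons (never more than 20), then let go so that the rail stands on its pawl. Then gently press the red thumb tab to lift the pawl, and let the table come all the way down with the block still on it. Leave the other things on the bench alone.

Things in the scene. Friction and masses are not known exactly. Their poses are not given: they have to be found in the camera images.
- ratchet_press: bench ratchet press, fixed to the bench, about 130 x 270 mm foot, green back plate. Origin: under the foot, on the axis of the vertical rail; z up; the front faces its -x; the table is on its -y side, the red pawl tab on its +y side. The steel rail slides straight up; nine teeth of 8 mm pitch on it click past a sprung pawl, which lets it rise (each click adds up to 5 N over about 3 mm of the way) and stops it from sinking more than 8 mm when let go
- bridge: green overhead arm of the press, fixed to it (origin the same as the press's). It carries a spindle and below it a black round sprung foot of 34 mm diameter over the table's middle; bare, the foot's underside is 130 to 142 mm over the bench (the spindle is set by hand anew each time and is not measured); the foot gives upward about 0.8 mm per newton, up to 20 mm
- lift_rail (a joint): height of the rail with its table and handle over its lowest position, m; 0 = fully down, at most 0.075. With the block on it it weighs 3 to 5 N; a damper slows it when it sinks
- handle (a point): middle of the black handle bar at the rail's top: 56 mm long along the press's x, 22 mm thick along the press's y, 24 mm high, with a 28 mm wide, 8 mm thick cap lip above it (top of the cap 19 mm over this point) under which fingers hold; 225 mm over the bench with the rail down; the green arm's top is 28 mm below it. Axes as the press
- table_top (a point): middle of the upper face of the steel table (110 x 45 mm between two 6 mm lips), 75 mm from the rail axis, moves with the rail; 60 mm over the bench with the rail down
- oak_block: oak block, 32 x 90 x 32 mm, lying on the table, long side along the table's long side (its y axis), origin at the centre of its underside
- catch (a joint): how far the brass catch (20 mm diameter, 4 mm thick head in the middle of the block's top) stands proud of home, m; 0 = home, head seated on the block. Pushing it in takes about 5 N, and it stays where it is pushed to
- pawl: red sprung pawl lever, origin at its pivot; its nose works in the rail's teeth, its thumb tab sticks out to the press's +y
- tab (a point): middle of the upper face of the red thumb tab, 30 x 32 mm, 117 mm over the bench, 120 mm to the press's +y from the rail. Pressing it down (about 1 to 2 N) swings the nose out of the teeth after 3 to 8 mm; it stops after about 23 mm. Let go, it springs back and catches the next tooth
- tape_measure: yellow and black tape measure, 64 x 89 x 33 mm, bystander
- nail_tin: clear round tin with a red lid, 73 mm diameter, 60 mm high, bystander
- marker: black and blue marker, 128 mm long, 18 mm thick, bystander

How it is judged:
By the outcome, as a careful person would: the job done as asked, in the order asked, and still so for the second after the job is handed in, with the robot touching nothing.
It also fails if it takes over 64 s, if anything falls off the work surface, if the arm or the gripper's body presses on something with over 40 N, if the wrist force passes 120 N, or if a joint passes its speed limit or range.

ROBOT

A 7-joint arm with a two-finger parallel gripper is mounted at the origin on a cart in front of the work surface, level with it; the furniture and walls round the work are solid. World frame = base frame: x ahead of the robot, y to its left, z up, the work surface at z = 0. Lengths are in mm, angles in rad, forces in N, time in s.
With the tool pointing down it reaches from about 400 to 875 mm from the base axis. Payload 4.4 kg.
Tool frame: the origin (TCP) lies on the centre line of the jaws, within the pads' length; the fingertips stand 22 mm ahead of it and the grasp point (between the pads) lies 3 mm ahead of it; x points along the fingers, y is the direction in which the jaws open and shut, and the axes are right-handed (so a half turn about x gives the same grasp; the last joint's range is limited). The gripper opens to 85 mm and grips with 20 to 120 N. Pads are 22 mm wide; open, the fingers measure 114 mm over their backs; the gripper's body (76 mm by 85 mm) begins 54 mm behind the grasp point. The pads swing forward as they close: fully open they stand 13 mm farther back than shut.
Start: joints at [-1.264, 0.628, 0.038, 1.517, -0.027, 0.996, -0.02], TCP at [236.724, 605.375, 253.313] pointing down, gripper open.
Joint ranges: [-3.06, 3.06], [-0.37, 2.12], [-1.25, 1.32], [0.18, 2.47], [-1.1, 4.24], [0.23, 1.98], [-2.94, 2.94]. Speed limits (rad/s): [2.57, 2.57, 3.14, 3.14, 3.14, 3.14, 3.14].

INTERFACE

Orientations are given as [roll, pitch, yaw] about the fixed x, y, z axes, in that order (R = Rz(yaw) Ry(pitch) Rx(roll)).
In Python, from plant import r gives the robot as it stands. The module is installed in compiled form; this text tells all that it offers.
- The arm moves only by the shell command python3 -m pendant 'ROWS' [FORCE]. ROWS is text: rows parted by semicolons, each of 7 numbers parted by spaces: the shift along the tool's x, y, z in mm, then the turn, a rotation vector about the tool's x, y, z in degrees, then the closure, from 0 (fully open) to 1 (shut). In form: x y z ax ay az jaw; .... A call has 1 to 5 rows; each row is the pose to reach, as a shift and turn from the pose commanded when the call began, along the tool's axes at that moment; what a row does not reach only later rows make up. A row lasts 1/10 s, in which the tool goes at most 50 mm and 8.59 degrees, less where a joint would pass 70% of its speed; a pose out of reach is approached as far as the arm can. A call with a gripper value outside its range is refused whole. The fingers move at their own pace and stop on an object; FORCE is the grip in N (left out, the last holds). Time passes only in rows, so rows that repeat a pose let the fingers close. It gives the time, the measured TCP pose, the force and the opening at its end, in the units of the state.
- r.get_state(): the state, without advancing time (a new reading comes with each control period).
- r.grab_frame(name): name is "scene" or "side" or "wrist"; returns (picture, depth): 384x512x3 uint8, red, green, blue; 384x512 float32, mm along the optical axis (not along the pixel's ray), 0 where there is no reading.
- r.get_calibration(name): a dict with "fx", "fy", "cx", "cy" (pixels), "k1" (the pictures are not rectified: a ray, as slopes to the right and down, at radius r is drawn at 1 + k1 r^2 times it, then the intrinsics apply), "rvec" (rotation vector, rad) and "tvec" (3), from world to camera coordinates, as OpenCV has them; the wrist camera has in their place "hand_eye" (4x4, takes a point from camera to tool coordinates, whose origin is the TCP and whose axes are the tool frame's). Camera axes: x right, y down, z forward; pixel columns grow to the right and rows downward; lengths in mm; the calibration is good to about 2 mm. A picture is of the moment at which its call begins: read the wrist's pose just before it. get_calibration takes no time and is no camera call.
- r.hand_in(): hands the job in, once; it reports no verdict.
The state is a dict: "time_s": time; "joints": joint angles; "qd": joint speeds; "tau": joint torques, N m; "tcp_pos": TCP position; "eef_rot": TCP orientation; "contact_force": force on the tool from outside, world axes, zero at the start; "moment": the same for the moment, N m; "gripper_width": finger opening in mm.
Only numpy, scipy, OpenCV 4.12 (cv2) and the standard library are available. Lean on these libraries where they do the work, as an engineer would, in place of code of your own. Each camera call takes 0.05 s, during which the arm holds its last target.

## Working session

There is one attempt and no reset: what is moved stays moved. The work goes in short steps, Python scripts to look and compute and a shell command to move; the robot and the scene stay as the last step left them, time stands still between calls to the robot, and variables do not carry over. Pictures are saved under pics/ and viewed, and the job is handed in when it is done.

```bash
mkdir -p pics; ls
cat > h.py <<'E'
import numpy as np, cv2, sys
from plant import r
from scipy.spatial.transform import Rotation as R
def cam(name,st=None):
    c=r.get_calibration(name)
    if 'hand_eye' in c:
        T=np.array(c['hand_eye']); s=st or r.get_state()
        W=np.eye(4); W[:3,:3]=R.from_euler('xyz',s['eef_rot']).as_matrix(); W[:3,3]=s['tcp_pos']
        M=W@T
    else:
        Rm=R.from_rotvec(np.array(c['rvec']).ravel()).as_matrix(); M=np.eye(4); M[:3,:3]=Rm.T; M[:3,3]=-Rm.T@np.array(c['tvec']).ravel()
    return c,M
def ray(c,M,u,v):
    x=(np.asarray(u,float)-c['cx'])/c['fx']; y=(np.asarray(v,float)-c['cy'])/c['fy']
    rd=np.hypot(x,y); rr=rd.copy() if hasattr(rd,'copy') else rd
    for _ in range(20): rr=rd/(1+c['k1']*rr**2)
    s=1/(1+c['k1']*rr**2)
    d=np.stack([x*s,y*s,np.ones_like(x)],-1)
    return M[:3,3], d@M[:3,:3].T
def plane(c,M,u,v,z):
    o,d=ray(c,M,u,v); return o+d*((z-o[2])/d[...,2])[...,None]
def pts(c,M,depth):
    v,u=np.mgrid[0:depth.shape[0],0:depth.shape[1]]
    o,d=ray(c,M,u,v); return o+d*depth[...,None]
def proj(c,M,p):
    q=(np.asarray(p,float)-M[:3,3])@M[:3,:3]; x=q[...,0]/q[...,2]; y=q[...,1]/q[...,2]; k=1+c['k1']*(x*x+y*y)
    return np.stack([x*k*c['fx']+c['cx'],y*k*c['fy']+c['cy']],-1)
def grab(name,tag):
    st=r.get_state(); im,d=r.grab_frame(name); c,M=cam(name,st)
    cv2.imwrite(f'pics/{tag}.png',im[:,:,::-1]); np.savez(f'pics/{tag}.npz',im=im,d=d,M=M)
    return im,d,c,M
E
python3 - <<'E'
from h import *
s=r.get_state()
for k,v in s.items(): print(k,np.round(v,3))
for n in('scene','side'):
    im,d,c,M=grab(n,n+'0'); print(n,c['fx'],c['k1'],M[:3,3].round(),M[:3,2].round(2))
E
```

```text
pics
time_s 0.0
joints [-1.264  0.629  0.038  1.518 -0.027  0.996 -0.02 ]
qd [-0.    -0.001 -0.001 -0.001  0.     0.001  0.001]
tau [ 0.0000e+00 -5.6340e+01  1.2260e+00 -1.9344e+01  1.1000e-02  1.1000e-02
  0.0000e+00]
tcp_pos [236.461 604.837 252.401]
eef_rot [-1.559  1.569 -1.932]
contact_force [ 0.232  0.051 -0.354]
moment [-0.035 -0.022  0.028]
gripper_width 85.314
scene 381.6825555995518 0.01052569284317044 [ 258. -424.  910.] [ 0.29  0.55 -0.79]
side 430.6928173947272 -0.09305231778694048 [ 194. -917.  540.] [ 0.28  0.9  -0.33]
```

View pics/scene0.png

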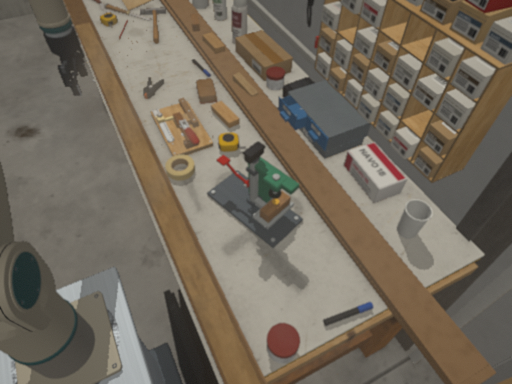

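View pics/side0.png

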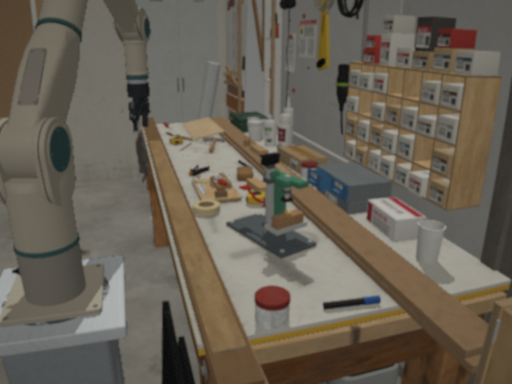

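The press stands mid-bench (scene ≈ (255,200), side ≈ (272,210)), with the handle at scene (254,152), the red tab at (223,161) and the block at (273,205). Next I'll measure them.

Run:
```python
from h import *
for n,(a,b,w,hh) in {'scene':(190,130,130,120),'side':(215,140,120,120)}.items():
    z=np.load(f'pics/{n}0.npz'); im=z['im'];d=z['d'];c,M=cam(n)
    cr=cv2.resize(im[b:b+hh,a:a+w],None,fx=5,fy=5,interpolation=cv2.INTER_CUBIC)[:600,:800]; cv2.imwrite(f'pics/{n}0c.png',cr[:,:,::-1])
    P=pts(c,M,d); hsv=cv2.cvtColor(im,cv2.COLOR_RGB2HSV)
    sub=np.zeros(d.shape,bool); sub[b:b+hh,a:a+w]=1
    H,S,V=[hsv[...,i].astype(int) for i in range(3)]
    red=sub&((H<8)|(H>172))&(S>150)&(V>80)
    grn=sub&(H>60)&(H<95)&(S>80)
    for nm,m in(('red',red),('grn',grn)):
        k,l,st,ce=cv2.connectedComponentsWithStats(m.astype(np.uint8))
        for i in range(1,k):
            if st[i,4]>15: q=P[(l==i)&(d>0)]; print(n,nm,st[i],ce[i].round(1),np.median(q,0).round(),q.min(0).round(),q.max(0).round())
    # dark high
    q=sub&(d>0)&(P[...,2]>200)
    v,u=np.where(q); print(n,'high',u.min(),u.max(),v.min(),v.max(),P[q].min(0).round(),P[q].max(0).round(),np.median(P[q],0).round())
```

```text
scene red [218 156  31  29 105] [229.6 166.2] [529. 266. 116.] [508. 181.  93.] [554. 291. 120.]
scene grn [260 159  38  33 456] [277.9 178.1] [590.  83. 197.] [557.  42. 188.] [624. 165. 201.]
scene high 242 286 141 182 [532.  76. 200.] [610. 186. 247.] [563. 157. 241.]
side red [303 162  13   4  34] [309.2 163.8] [893. 644.  58.] [866. 620.  53.] [925. 667.  59.]
side red [219 180   8   6  31] [222.3 182.3] [479. 410.  88.] [472. 395.  83.] [489. 454.  93.]
side red [242 185  13  13  40] [248.3 189. ] [527. 265. 115.] [511. 229.   5.] [625. 600. 117.]
side grn [271 171  38  43 535] [283.3 188.1] [583. 132. 185.] [556.  38.  58.] [798. 435. 197.]
side high 260 289 152 176 [531.  86. 200.] [591. 181. 244.] [558. 154. 228.]
```

Run:
```python
from h import *
z=np.load('pics/scene0.npz'); d=z['d'];c,M=cam('scene');P=pts(c,M,d)
# base plate: top z? points in 5..40 near press
for lo,hi in((-8,6),(6,12),(12,20),(20,30),(30,50)):
    m=np.zeros(d.shape,bool); m[165:250,200:310]=1; m&=(P[...,2]>lo)&(P[...,2]<hi)&(d>0); print(lo,hi,m.sum())
```

```text
-8 6 4213
6 12 872
12 20 1492
20 30 75
30 50 450
```

View pics/scene0c.png

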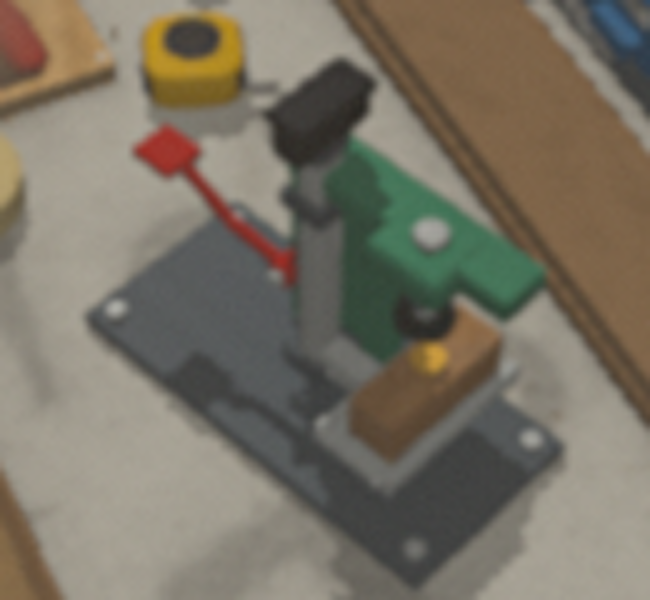

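View pics/side0c.png

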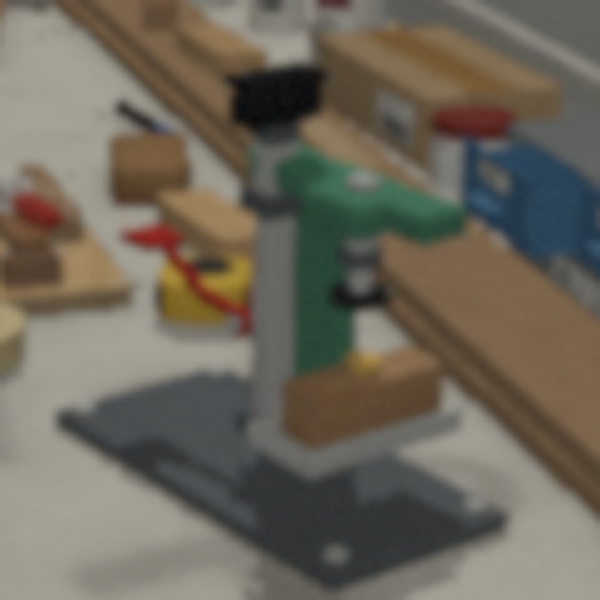

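Run:
```python
from h import *
z=np.load('pics/scene0.npz'); d=z['d'];c,M=cam('scene');P=pts(c,M,d)
m=np.zeros(d.shape,bool); m[130:250,190:320]=1; m&=(d>0)
h=m&(P[...,2]>235); q=P[h][:,:2].astype(np.float32); print('cap',h.sum(),np.median(P[h][:,2]),cv2.minAreaRect(q))
b=m&(P[...,2]>8)&(P[...,2]<18); q=P[b][:,:2]
print('base',cv2.minAreaRect(q.astype(np.float32)),np.median(P[b][:,2]))
# bridge
g=m&(P[...,2]>188)&(P[...,2]<202); q=P[g]; print('bridge',cv2.minAreaRect(q[:,:2].astype(np.float32)),np.median(q[:,2]))
hsv=cv2.cvtColor(z['im'],cv2.COLOR_RGB2HSV)
red=m&((hsv[...,0]<8)|(hsv[...,0]>172))&(hsv[...,1]>150)&(P[...,2]>110)
print('tab',red.sum(),cv2.minAreaRect(P[red][:,:2].astype(np.float32)))
```

```text
cap 211 244.23948314877316 ((560.7402954101562, 164.93092346191406), (55.82760238647461, 28.02104377746582), 19.00933837890625)
base ((607.8143310546875, 238.85720825195312), (466.99395751953125, 423.3877258300781), 64.43622589111328) 12.713632396802609
bridge ((582.3045654296875, 107.49873352050781), (53.19068908691406, 137.14541625976562), 19.660070419311523) 196.63001161337377
tab 66 ((522.8275756835938, 271.8580322265625), (23.269119262695312, 33.92402267456055), 21.036161422729492)
```

The cap is at (561,165) with a yaw of about 19°, and the tab is near (523,274). I'll refine the tab, foot and table points, then work out the approach shift in tool axes.

```bash
cat >> h.py <<'E'
YAW=np.radians(19.3); PX=np.array([np.cos(YAW),np.sin(YAW),0]); PY=np.array([-np.sin(YAW),np.cos(YAW),0])
def togo(target,down=True,flip=None):
    s=r.get_state(); A=R.from_euler('xyz',s['eef_rot']).as_matrix(); p=np.array(s['tcp_pos'])
    best=None
    for sg in(1,-1):
        y=sg*PY; x=np.array([0,0,-1.]); B=np.stack([x,y,np.cross(x,y)],1)
        rv=R.from_matrix(A.T@B).as_rotvec(degrees=True)
        if best is None or np.linalg.norm(rv)<np.linalg.norm(best): best=rv
    print('t',round(s['time_s'],2),'p',p.round(1),'w',round(s['gripper_width'],1),'F',np.round(s['contact_force'],2),'| shift',(A.T@(np.array(target)-p)).round(1),'rot',best.round(1))
E
python3 - <<'E'
from h import *
s=r.get_state(); A=R.from_euler('xyz',s['eef_rot']).as_matrix(); print(A.round(3))
C=np.array([560.7,164.9,0])
togo([560.7,164.9,300]); togo([560.7,164.9,232])
# predicted features vs image
for n in('scene','side'):
    c,M=cam(n); im=np.load(f'pics/{n}0.npz')['im'].copy()
    f={'tab':C+120*PY+[0,0,117],'cap':C+[0,0,244],'tabl':C-75*PY+[0,0,60],'foot':C-75*PY+[0,0,136],'catch':C-75*PY+[0,0,100]}
    a,b=(190,130) if n=='scene' else (215,140)
    cr=cv2.resize(im[b:b+120,a:a+130],None,fx=5,fy=5,interpolation=cv2.INTER_CUBIC)
    for k,p in f.items():
        u=(proj(c,M,p)-[a,b])*5; print(n,k,u.round()); cv2.drawMarker(cr,tuple(int(t) for t in u),(0,255,255),0,12)
    cv2.imwrite(f'pics/{n}_p.png',cr[:,:,::-1])
E
```

```text
[[-0.001  0.364  0.931]
 [-0.002  0.931 -0.364]
 [-1.    -0.002  0.   ]]
t 0.1 p [236.5 604.9 252.5] w 85.5 F [-0.38 -0.08  0.8 ] | shift [ -47.  -291.8  462.2] rot [-40.7  -0.    0.1]
t 0.1 p [236.5 604.9 252.5] w 85.5 F [-0.38 -0.08  0.8 ] | shift [  21.  -291.7  462.2] rot [-40.7  -0.    0.1]
scene tab [163. 146.]
scene cap [317.  93.]
scene tabl [413. 399.]
scene foot [420. 314.]
scene catch [417. 355.]
side tab [151. 229.]
side cap [275.  67.]
side tabl [354. 421.]
side foot [358. 291.]
side catch [356. 353.]
```

View pics/scene_p.png

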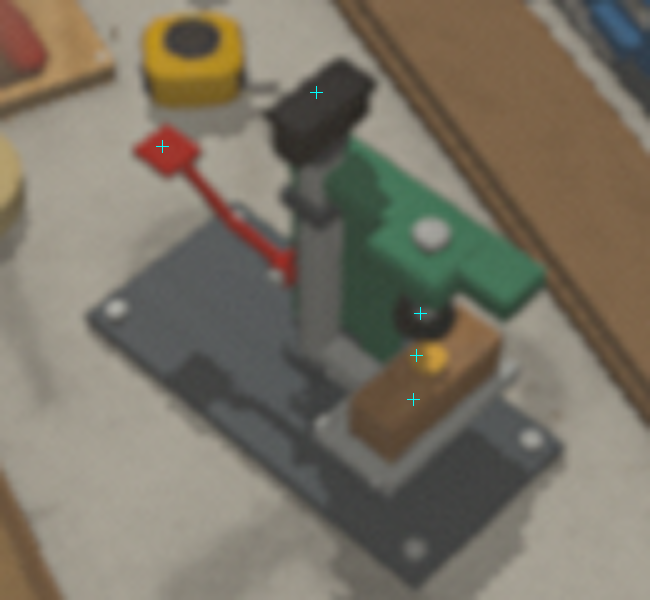

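View pics/side_p.png

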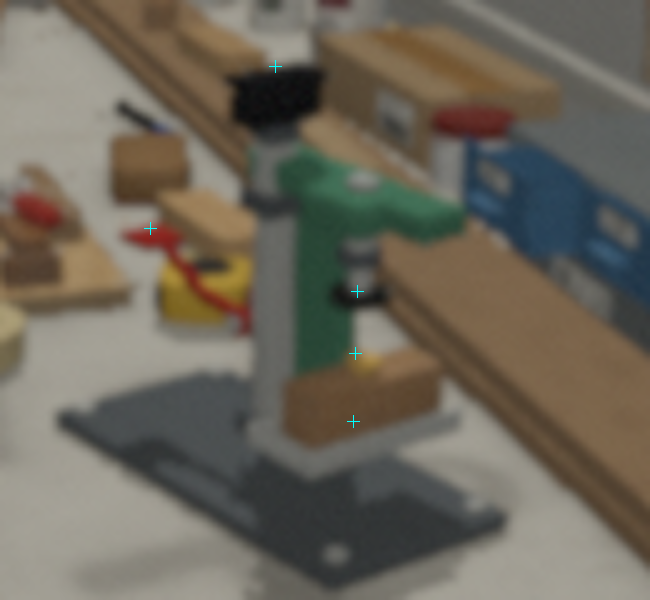

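The predicted points match the picture: scene-crop tab (163,146), cap (317,93), and the catch near (430,357). Now raise and swing over.

```bash
python3 -m pendant '-40 -10 15 -4 0 0 0; -50 -35 55 -12 0 0 0; -50 -60 95 -20 0 0 0; -50 -85 135 -28 0 0 0; -50 -110 175 -36 0 0 0' 80; python3 -c "
from h import *
togo([560.7,164.9,300])"
```

```text
time_s: 0.6
tcp_pos: [360.4, 437.4, 303.1]
eef_rot: [-1.917, 1.57, -1.655]
contact_force: [0.7, -0.5, 0.5]
gripper_width: 85.3
t 0.6 p [360.4 437.4 303.1] w 85.3 F [ 0.71 -0.54  0.49] | shift [   3.2 -315.1  123. ] rot [-4.3 -0.   0. ]
```

```bash
python3 -m pendant '0 -45 17 -2 0 0 0; 0 -90 35 -4 0 0 0; 0 -135 52 -4.3 0 0 0; 0 -180 70 -4.3 0 0 0; 0 -225 88 -4.3 0 0 0'; python3 -c "
from h import *
togo([560.7,164.9,300])"
```

```text
time_s: 1.1
tcp_pos: [502.3, 241.9, 303.1]
eef_rot: [3.06, 1.57, -2.892]
contact_force: [0.4, 1.4, 0.3]
gripper_width: 85.6
t 1.1 p [502.3 241.9 303.1] w 85.6 F [0.35 1.39 0.33] | shift [  3.1 -91.7  30.2] rot [-0.4 -0.  -0. ]
```

```bash
python3 -m pendant '3 -40 14 -0.3 0 0 0; 3 -75 25 -0.3 0 0 0; 3 -91 30 -0.3 0 0 0; 3 -91 30 -0.3 0 0 0; 3 -91 30 -0.3 0 0 0'; python3 -c "
from h import *
togo([560.7,164.9,232])
im,d,c,M=grab('wrist','w1')
P=pts(c,M,d)
m=(d>0)&(P[...,2]>237)&(P[...,2]<252)&(np.hypot(P[...,0]-560,P[...,1]-165)<60)
print(m.sum(),cv2.minAreaRect(P[m][:,:2].astype(np.float32)),np.median(P[m],0))
print(proj(c,M,[560.7,164.9,244]))
"
```

```text
time_s: 1.6
tcp_pos: [558.5, 169.0, 300.0]
eef_rot: [2.081, 1.569, 2.418]
contact_force: [-0.3, 0.7, 0.3]
gripper_width: 85.2
t 1.6 p [558.5 169.  300. ] w 85.2 F [-0.33  0.73  0.26] | shift [68.  -4.7  0.7] rot [ 0.  -0.1 -0.1]
3096 ((561.0467529296875, 164.39682006835938), (55.38787841796875, 27.95327377319336), 20.21160125732422) [558.84521082 164.01795002 242.99931777]
[248.34008025 218.34485323]
```

View pics/w1.png

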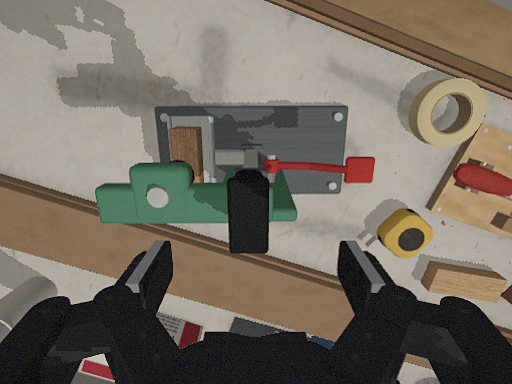

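The wrist view shows the cap at (248,212), centred between the pads, and the tab at (360,170). Measured cap centre is (561,164.5). Now descend.

```bash
python3 -m pendant '5 -5 0.7 0 0 0 0; 25 -5 0.7 0 0 0 0; 45 -5 0.7 0 0 0 0; 60 -5 0.7 0 0 0 0; 68 -5 0.7 0 0 0 0'; python3 -m pendant '0 0 0 0 0 0 0; 0 0 0 0 0 0 0';  python3 -c "
from h import *
togo([561,164.6,232])
z=np.load('pics/w1.npz'); im=z['im'];d=z['d'];M=z['M'];c,_=cam('wrist')
P=pts(c,M,d);hsv=cv2.cvtColor(im,cv2.COLOR_RGB2HSV)
m=((hsv[...,0]<8)|(hsv[...,0]>172))&(hsv[...,1]>150)&(d>0)&(P[...,2]>108)&(P[...,2]<125); m[:,:340]=0;m[:,400:]=0
print(m.sum(),cv2.minAreaRect(P[m][:,:2].astype(np.float32)),np.median(P[m],0))
"
```

```text
time_s: 2.15
tcp_pos: [560.5, 163.9, 230.8]
eef_rot: [2.93, 1.568, -3.015]
contact_force: [0.3, -0.1, 0.2]
gripper_width: 85.3
time_s: 2.35
tcp_pos: [562.0, 163.5, 232.7]
eef_rot: [0.201, 1.57, 0.537]
contact_force: [0.3, -0.0, 0.8]
gripper_width: 85.6
t 2.35 p [562.  163.5 232.7] w 85.6 F [ 0.28 -0.03  0.83] | shift [ 0.7  1.4 -0.6] rot [-0.  0. -0.]
738 ((521.625732421875, 274.74066162109375), (28.396013259887695, 35.934364318847656), 19.287822723388672) [521.09404173 275.53201362 115.94143679]
```

```bash
python3 -m pendant '0 0.5 0 0 0 0 0.5; 0 0.5 0 0 0 0 1; 0 0.5 0 0 0 0 1; 0 0.5 0 0 0 0 1; 0 0.5 0 0 0 0 1' 80; python3 -m pendant '0 0 0 0 0 0 1; 0 0 0 0 0 0 1; 0 0 0 0 0 0 1'; python3 -c "
from h import *
togo([561,164.6,232])
grab('wrist','w2')"
```

```text
time_s: 2.85
tcp_pos: [561.3, 165.2, 233.1]
eef_rot: [1.244, 1.568, 1.581]
contact_force: [-1.6, 3.3, 5.7]
gripper_width: 26.8
time_s: 3.15
tcp_pos: [561.3, 165.2, 233.1]
eef_rot: [1.2, 1.568, 1.537]
contact_force: [-2.7, 3.8, 5.6]
gripper_width: 26.7
t 3.15 p [561.3 165.2 233.1] w 26.7 F [-2.73  3.8   5.63] | shift [ 1.1 -0.5 -0.5] rot [ 0.   0.  -0.1]
```

View pics/w2.png

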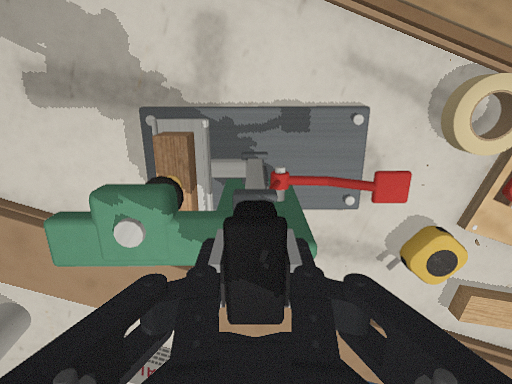

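Gripped: the opening is 26.7 mm on the 28 mm cap. Now lift slowly, reading force against height.

```bash
cat > q.py <<'E'
from h import *
s=r.get_state(); print('  t%.2f z%.1f w%.1f F'%(s['time_s'],s['tcp_pos'][2],s['gripper_width']),np.round(s['contact_force'],1))
E
for i in 1; do python3 -m pendant '-1 0 0 0 0 0 1; -2 0 0 0 0 0 1' ; python3 -m pendant '-1 0 0 0 0 0 1; -2 0 0 0 0 0 1' ; python3 -m pendant '-1 0 0 0 0 0 1; -2 0 0 0 0 0 1' ; python3 -m pendant '-1 0 0 0 0 0 1; -2 0 0 0 0 0 1' ; python3 -m pendant '-1 0 0 0 0 0 1; -2 0 0 0 0 0 1'; done | egrep 'time|tcp|cont|wid'
```

```text
time_s: 3.4
tcp_pos: [561.2, 165.2, 233.7]
contact_force: [-1.2, 5.1, -4.0]
gripper_width: 26.6
time_s: 3.6
tcp_pos: [561.2, 165.1, 234.8]
contact_force: [1.0, 5.9, -8.3]
gripper_width: 27.0
time_s: 3.8
tcp_pos: [561.3, 165.1, 237.1]
contact_force: [0.1, 5.5, -5.2]
gripper_width: 26.5
time_s: 4.0
tcp_pos: [561.2, 165.1, 239.3]
contact_force: [0.2, 5.5, -4.2]
gripper_width: 26.9
time_s: 4.2
tcp_pos: [561.2, 165.1, 241.5]
contact_force: [0.2, 5.8, -4.8]
gripper_width: 27.0
```

```bash
(for i in 1; do python3 -m pendant '-1 0 0 0 0 0 1; -2 0 0 0 0 0 1' ; python3 -m pendant '-1 0 0 0 0 0 1; -2 0 0 0 0 0 1' ; python3 -m pendant '-1 0 0 0 0 0 1; -2 0 0 0 0 0 1' ; python3 -m pendant '-1 0 0 0 0 0 1; -2 0 0 0 0 0 1' ; python3 -m pendant '-1 0 0 0 0 0 1; -2 0 0 0 0 0 1'; done) | egrep 'time|tcp|cont|wid'
python3 - <<'E'
from h import *
im,d,c,M=grab('side','side1'); a,b=215,130
cv2.imwrite('pics/side1c.png',cv2.resize(im[b:b+120,a:a+130],None,fx=5,fy=5,interpolation=cv2.INTER_CUBIC)[:,:,::-1])
E
```

```text
time_s: 4.4
tcp_pos: [561.2, 165.1, 242.8]
contact_force: [1.5, 6.1, -8.1]
gripper_width: 26.7
time_s: 4.6
tcp_pos: [561.2, 165.1, 245.1]
contact_force: [0.1, 5.6, -4.7]
gripper_width: 26.9
time_s: 4.8
tcp_pos: [561.2, 165.1, 247.3]
contact_force: [-0.0, 5.3, -4.6]
gripper_width: 26.8
time_s: 5.0
tcp_pos: [561.2, 165.1, 249.5]
contact_force: [0.7, 5.3, -4.7]
gripper_width: 26.7
time_s: 5.2
tcp_pos: [561.2, 165.1, 250.7]
contact_force: [0.5, 6.1, -8.6]
gripper_width: 26.7
```

View pics/side1c.png

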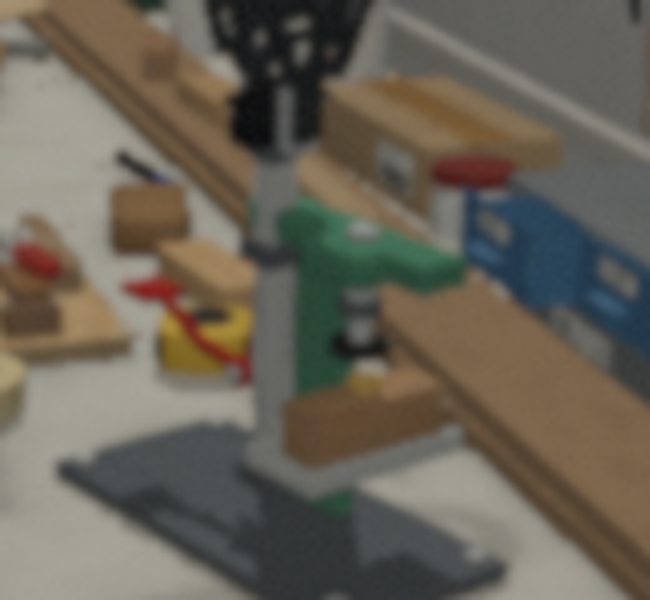

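The rail rises with the gripper. Bearing weight is about 4.7 N, and clicks come near z ≈ 235, 243 and 251. The catch at (368,375) in the crop is approaching the foot. Continue.

```bash
(for i in 1; do python3 -m pendant '-1 0 0 0 0 0 1; -2 0 0 0 0 0 1' ; python3 -m pendant '-1 0 0 0 0 0 1; -2 0 0 0 0 0 1' ; python3 -m pendant '-1 0 0 0 0 0 1; -2 0 0 0 0 0 1' ; python3 -m pendant '-1 0 0 0 0 0 1; -2 0 0 0 0 0 1' ; done) | egrep 'time|tcp|cont|wid'
```

```text
time_s: 5.45
tcp_pos: [561.2, 165.1, 253.1]
contact_force: [0.4, 5.5, -4.9]
gripper_width: 26.6
time_s: 5.65
tcp_pos: [561.2, 165.1, 255.3]
contact_force: [0.4, 5.1, -4.2]
gripper_width: 26.6
time_s: 5.85
tcp_pos: [561.2, 165.1, 257.4]
contact_force: [0.0, 5.2, -4.2]
gripper_width: 26.6
time_s: 6.05
tcp_pos: [561.2, 165.1, 258.7]
contact_force: [1.5, 6.2, -9.4]
gripper_width: 26.5
```

```bash
(for i in 1; do python3 -m pendant '-0.5 0 0 0 0 0 1; -1 0 0 0 0 0 1' ; python3 -m pendant '-0.5 0 0 0 0 0 1; -1 0 0 0 0 0 1' ; python3 -m pendant '-0.5 0 0 0 0 0 1; -1 0 0 0 0 0 1' ; python3 -m pendant '-0.5 0 0 0 0 0 1; -1 0 0 0 0 0 1' ;python3 -m pendant '-0.5 0 0 0 0 0 1; -1 0 0 0 0 0 1' ; python3 -m pendant '-0.5 0 0 0 0 0 1; -1 0 0 0 0 0 1' ; done) | egrep 'time|tcp|cont|wid'
python3 - <<'E'
from h import *
im,d,c,M=grab('side','side2'); a,b=215,130
cv2.imwrite('pics/side2c.png',cv2.resize(im[b:b+120,a:a+130],None,fx=5,fy=5,interpolation=cv2.INTER_CUBIC)[:,:,::-1])
E
```

```text
time_s: 6.25
tcp_pos: [561.2, 165.1, 260.0]
contact_force: [0.2, 6.1, -6.2]
gripper_width: 26.4
time_s: 6.45
tcp_pos: [561.2, 165.1, 261.1]
contact_force: [-0.6, 5.7, -4.7]
gripper_width: 26.9
time_s: 6.65
tcp_pos: [561.2, 165.1, 262.3]
contact_force: [0.8, 5.4, -4.5]
gripper_width: 26.7
time_s: 6.85
tcp_pos: [561.2, 165.2, 263.4]
contact_force: [-0.6, 5.5, -4.1]
gripper_width: 27.0
time_s: 7.05
tcp_pos: [561.2, 165.2, 264.5]
contact_force: [0.3, 5.9, -4.6]
gripper_width: 26.6
time_s: 7.25
tcp_pos: [561.2, 165.1, 265.2]
contact_force: [-0.3, 5.2, -6.8]
gripper_width: 26.8
```

View pics/side2c.png

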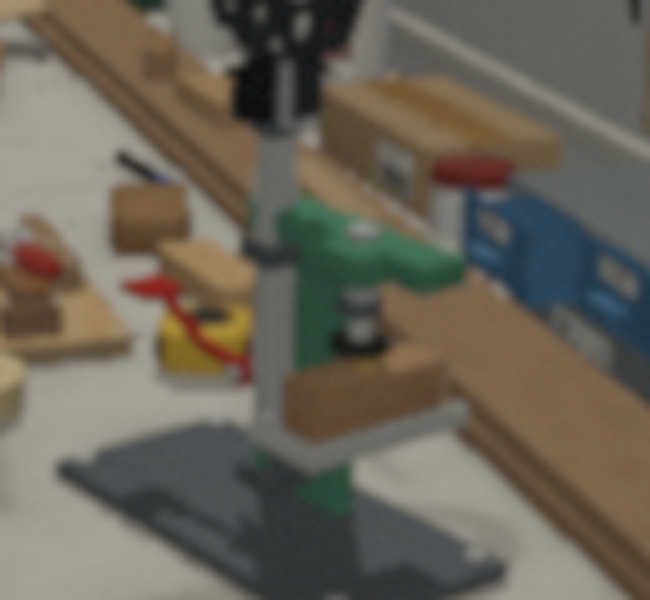

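No foot contact yet at about 32 mm lift: force was back to weight between clicks, and the gap is nearly closed at (360,355).

```bash
(for i in 1; do python3 -m pendant '-0.5 0 0 0 0 0 1; -1 0 0 0 0 0 1' ; python3 -m pendant '-0.5 0 0 0 0 0 1; -1 0 0 0 0 0 1' ; python3 -m pendant '-0.5 0 0 0 0 0 1; -1 0 0 0 0 0 1' ; python3 -m pendant '-0.5 0 0 0 0 0 1; -1 0 0 0 0 0 1' ;python3 -m pendant '-0.5 0 0 0 0 0 1; -1 0 0 0 0 0 1' ; python3 -m pendant '-0.5 0 0 0 0 0 1; -1 0 0 0 0 0 1' ; done) | egrep 'time|tcp|cont'
```

```text
time_s: 7.5
tcp_pos: [561.2, 165.1, 266.1]
contact_force: [1.3, 5.9, -7.8]
time_s: 7.7
tcp_pos: [561.2, 165.1, 266.4]
contact_force: [2.5, 7.1, -13.6]
time_s: 7.9
tcp_pos: [561.2, 165.1, 267.0]
contact_force: [2.6, 6.5, -11.1]
time_s: 8.1
tcp_pos: [561.1, 165.1, 268.1]
contact_force: [2.9, 5.3, -11.4]
time_s: 8.3
tcp_pos: [561.2, 165.1, 269.3]
contact_force: [2.2, 7.0, -10.8]
time_s: 8.5
tcp_pos: [561.2, 165.1, 270.4]
contact_force: [1.3, 6.6, -10.1]
```

Contact with the foot came near z = 266. The catch is now sliding in at about 6 N above weight. Continue in fine steps.

```bash
(for i in 1; do python3 -m pendant '-0.5 0 0 0 0 0 1; -1 0 0 0 0 0 1' ; python3 -m pendant '-0.5 0 0 0 0 0 1; -1 0 0 0 0 0 1' ; python3 -m pendant '-0.5 0 0 0 0 0 1; -1 0 0 0 0 0 1' ; python3 -m pendant '-0.5 0 0 0 0 0 1; -1 0 0 0 0 0 1' ; done) | egrep 'time|tcp|cont'
```

```text
time_s: 8.7
tcp_pos: [561.2, 165.1, 271.5]
contact_force: [1.9, 6.7, -9.4]
time_s: 8.9
tcp_pos: [561.2, 165.1, 272.6]
contact_force: [1.6, 5.6, -10.1]
time_s: 9.1
tcp_pos: [561.2, 165.1, 273.4]
contact_force: [1.4, 6.1, -10.8]
time_s: 9.3
tcp_pos: [561.1, 165.1, 274.1]
contact_force: [2.9, 6.6, -14.2]
```

```bash
(for i in 1; do python3 -m pendant '-0.5 0 0 0 0 0 1; -1 0 0 0 0 0 1' ; python3 -m pendant '-0.5 0 0 0 0 0 1; -1 0 0 0 0 0 1' ; python3 -m pendant '-0.5 0 0 0 0 0 1; -1 0 0 0 0 0 1' ;  done) | egrep 'time|tcp|cont';  python3 - <<'E'
from h import *
im,d,c,M=grab('side','side3'); a,b=265,170
cv2.imwrite('pics/side3c.png',cv2.resize(im[b:b+60,a:a+65],None,fx=10,fy=10,interpolation=cv2.INTER_CUBIC)[:,:,::-1])
E
```

```text
time_s: 9.5
tcp_pos: [561.1, 165.1, 274.4]
contact_force: [4.0, 5.9, -17.9]
time_s: 9.7
tcp_pos: [561.1, 165.1, 275.1]
contact_force: [3.3, 6.1, -15.7]
time_s: 9.9
tcp_pos: [561.2, 165.1, 276.3]
contact_force: [3.7, 7.2, -15.3]
```

View pics/side3c.png

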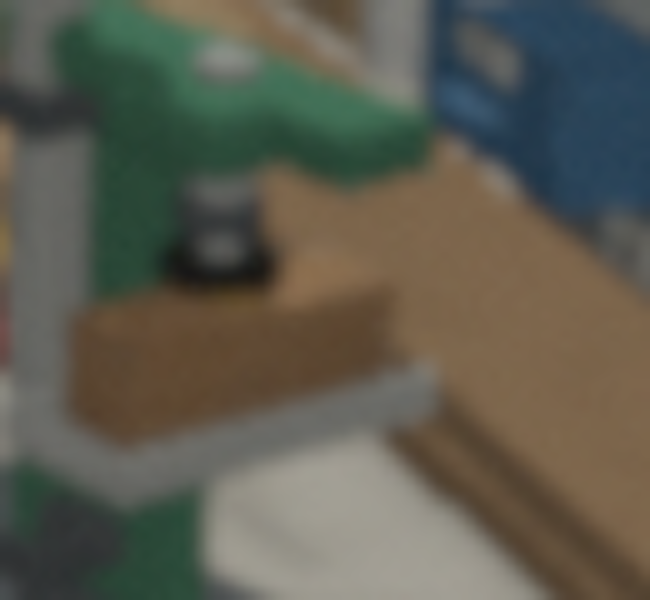

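Past the click at z ≈ 275, the force on the foot is about 10.7 N (15.3 minus 4.6) and rising, so the catch is home. One small step more to sit mid-band.

```bash
(python3 -m pendant '-0.4 0 0 0 0 0 1; -0.8 0 0 0 0 0 1' ; python3 -m pendant '-0.4 0 0 0 0 0 1; -0.8 0 0 0 0 0 1;-0.8 0 0 0 0 0 1' ) | egrep 'time|tcp|cont'; python3 q.py
```

```text
time_s: 10.15
tcp_pos: [561.1, 165.0, 277.1]
contact_force: [4.3, 7.1, -16.6]
time_s: 10.45
tcp_pos: [561.1, 165.1, 277.8]
contact_force: [3.5, 6.2, -17.4]
  t10.45 z277.8 w26.9 F [  3.5   6.2 -17.4]
```

Bearing is about 12.8 N. The slope is about 1.4 N/mm, matching the foot spring, so the catch is seated. Ease down slightly and let go.

```bash
(python3 -m pendant '0 0 0 0 0 0 1; 0.5 0 0 0 0 0 1; 1 0 0 0 0 0 1; 1.5 0 0 0 0 0 1; 2 0 0 0 0 0 1' ; python3 -m pendant '0 0 0 0 0 0 0.6; 0 0 0 0 0 0 0.3; 0 0 0 0 0 0 0; 0 0 0 0 0 0 0; 0 0 0 0 0 0 0' ) | egrep 'time|tcp|cont|wid'
python3 - <<'E'
from h import *
im,d,c,M=grab('side','side4'); a,b=215,110
cv2.imwrite('pics/side4c.png',cv2.resize(im[b:b+120,a:a+130],None,fx=5,fy=5,interpolation=cv2.INTER_CUBIC)[:,:,::-1])
togo([561,165,340])
E
```

```text
time_s: 10.95
tcp_pos: [561.2, 165.1, 276.3]
contact_force: [2.9, 6.4, -13.3]
gripper_width: 26.8
time_s: 11.45
tcp_pos: [561.9, 163.0, 279.3]
contact_force: [0.1, 0.2, -0.4]
gripper_width: 84.9
t 11.5 p [561.8 163.1 279.2] w 84.9 F [ 0.57 -0.23  0.79] | shift [-60.8   2.   -0.2] rot [-0.1  0.   0. ]
```

View pics/side4c.png

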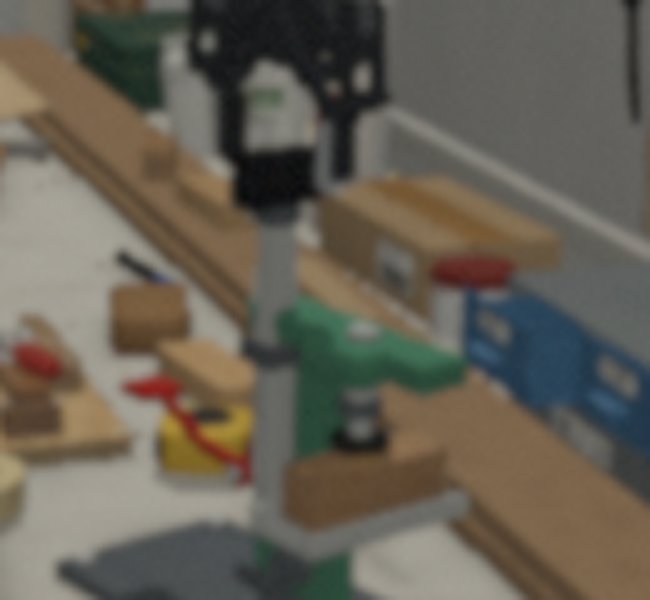

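Released, and the rail stands on its pawl with the foot at (358,440) still down on the catch. Retract upward, close the fingers and go over the tab.

```bash
(python3 -m pendant '-10 0 0 0 0 0 0; -25 0 0 0 0 0 0; -45 0 0 0 0 0 0; -65 0 0 0 0 0 0; -70 0 0 0 0 0 0'; python3 -m pendant '0 30 0 0 0 0 1; 0 70 0 0 0 0 1; 0 105 0 0 0 0 1;  0 120 0 0 0 0 1;  0 120 0 0 0 0 1' ) | egrep 'time|tcp|cont|wid'
python3 - <<'E'
from h import *
im,d,c,M=grab('wrist','w3')
P=pts(c,M,d);hsv=cv2.cvtColor(im,cv2.COLOR_RGB2HSV)
m=((hsv[...,0]<8)|(hsv[...,0]>172))&(hsv[...,1]>150)&(d>0)&(P[...,2]>105)&(P[...,2]<125)&(np.hypot(P[...,0]-521,P[...,1]-275)<30)
print(m.sum(),cv2.minAreaRect(P[m][:,:2].astype(np.float32)),np.median(P[m],0))
m=(d>0)&(P[...,2]>260)&(P[...,2]<300)&(np.hypot(P[...,0]-561,P[...,1]-165)<40); print('cap',m.sum(),np.median(P[m],0) if m.any() else '')
togo([520.5,277,145])
E
```

```text
time_s: 12.0
tcp_pos: [562.9, 163.8, 351.9]
contact_force: [-0.7, 0.0, -0.3]
gripper_width: 85.1
time_s: 12.5
tcp_pos: [520.9, 279.1, 348.6]
contact_force: [0.5, -0.2, 0.9]
gripper_width: 12.2
634 ((523.6218872070312, 269.9901428222656), (28.31454849243164, 47.524776458740234), 19.462724685668945) [522.05158568 275.8953054  115.47303011]
cap 3729 [556.59954708 167.42167369 281.36975602]
t 12.55 p [522.1 276.5 348.6] w 4.5 F [-0.05 -0.89 -0.38] | shift [203.6   1.2  -1.2] rot [ 0.  -0.   0.1]
```

View pics/w3.png

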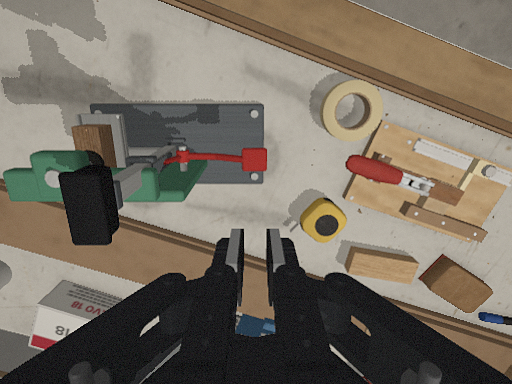

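The tab is confirmed at (522,276), and the fingers are directly above it with the press handle about 100 mm to the side. Descend.

```bash
(python3 -m pendant '35 0 -1 0 0 0 1; 75 1 -1 0 0 0 1; 115 1 -1 0 0 0 1; 150 1 -1 0 0 0 1; 175 1 -1 0 0 0 1';  python3 -m pendant '10 0 0 0 0 0 1; 18 0 0 0 0 0 1; 23 0 0 0 0 0 1; 24 0 0 0 0 0 1'; python3 -m pendant '1 0 0 0 0 0 1; 2 0 0 0 0 0 1;3 0 0 0 0 0 1') | egrep 'time|tcp|cont|wid'; python3 -c "
from h import *
togo([520.5,277,139])"
```

```text
time_s: 13.05
tcp_pos: [521.3, 273.4, 171.5]
contact_force: [0.4, 0.7, 1.2]
gripper_width: 0.3
time_s: 13.45
tcp_pos: [521.5, 277.1, 150.4]
contact_force: [-0.6, -0.2, -0.0]
gripper_width: 0.1
time_s: 13.75
tcp_pos: [521.2, 277.5, 147.5]
contact_force: [0.2, 0.4, -0.0]
gripper_width: -0.2
t 13.75 p [521.2 277.5 147.5] w -0.2 F [ 0.18  0.4  -0.01] | shift [ 8.5 -0.3 -0.8] rot [-0.1  0.1 -0. ]
```

```bash
(python3 -m pendant '2 0 0 0 0 0 1; 4 0 0 0 0 0 1; 6 0 0 0 0 0 1; 8 0 0 0 0 0 1; 9 0 0 0 0 0 1';  python3 -m pendant '1 0 0 0 0 0 1; 2 0 0 0 0 0 1'; python3 -m pendant '1 0 0 0 0 0 1; 2 0 0 0 0 0 1';python3 -m pendant '1 0 0 0 0 0 1; 2 0 0 0 0 0 1') | egrep 'time|tcp|cont'
python3 - <<'E'
from h import *
im,d,c,M=grab('side','side5'); a,b=215,110
cv2.imwrite('pics/side5c.png',cv2.resize(im[b:b+120,a:a+130],None,fx=5,fy=5,interpolation=cv2.INTER_CUBIC)[:,:,::-1])
E
```

```text
time_s: 14.25
tcp_pos: [520.8, 277.5, 137.7]
contact_force: [-0.5, -0.5, 0.8]
time_s: 14.45
tcp_pos: [520.9, 277.3, 135.8]
contact_force: [0.4, 0.5, 0.1]
time_s: 14.65
tcp_pos: [520.9, 277.5, 133.9]
contact_force: [-0.1, 0.7, 0.9]
time_s: 14.85
tcp_pos: [520.9, 277.6, 131.9]
contact_force: [-1.4, 1.1, 0.7]
```

View pics/side5c.png

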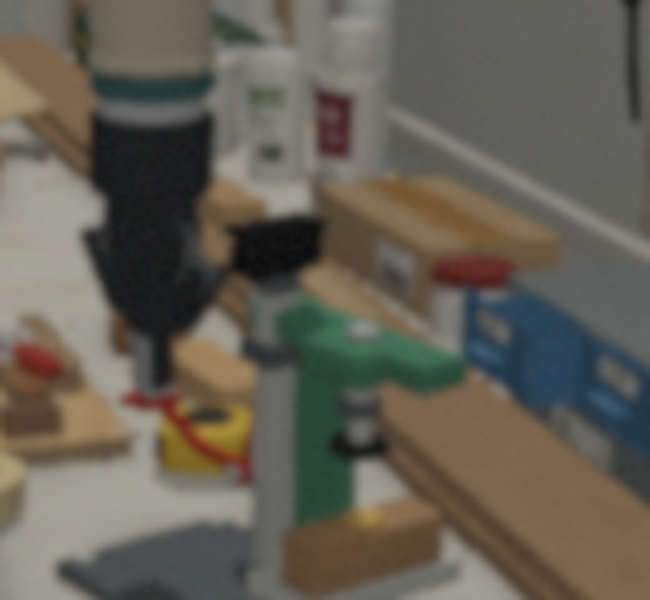

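The pawl has lifted and the table is already at or near its bottom: the handle is at (275,245), the same as at the start, and the brass head sits flush on the block. Hold a second longer, then release gently and retract.

```bash
(python3 -m pendant '1 0 0 0 0 0 1; 2 0 0 0 0 0 1; 2 0 0 0 0 0 1; 2 0 0 0 0 0 1; 2 0 0 0 0 0 1';  python3 -m pendant '0 0 0 0 0 0 1; 0 0 0 0 0 0 1; 0 0 0 0 0 0 1; 0 0 0 0 0 0 1; 0 0 0 0 0 0 1'; python3 -m pendant '0 0 0 0 0 0 1; 0 0 0 0 0 0 1; 0 0 0 0 0 0 1; 0 0 0 0 0 0 1; 0 0 0 0 0 0 1';  python3 -m pendant '-3 0 0 0 0 0 1; -6 0 0 0 0 0 1; -10 0 0 0 0 0 1; -15 0 0 0 0 0 1; -22 0 0 0 0 0 1'; python3 -m pendant '-20 0 0 0 0 0 1; -50 0 0 0 0 0 1; -90 0 0 0 0 0 1; -130 0 0 0 0 0 1; -170 0 0 0 0 0 1' ) | egrep 'time|tcp|cont'
python3 - <<'E'
from h import *
for n in('side','scene'):
    im,d,c,M=grab(n,n+'6'); a,b=(215,140) if n=='side' else (190,130)
    cv2.imwrite(f'pics/{n}6c.png',cv2.resize(im[b:b+120,a:a+130],None,fx=5,fy=5,interpolation=cv2.INTER_CUBIC)[:,:,::-1])
P=pts(c,M,d); m=np.zeros(d.shape,bool); m[130:250,190:320]=1
h=m&(d>0)&(P[...,2]>236)&(P[...,2]<260)&(np.hypot(P[...,0]-561,P[...,1]-165)<40);print('cap z',h.sum(),np.median(P[h][:,2]))
E
```

```text
time_s: 15.4
tcp_pos: [521.0, 277.4, 130.0]
contact_force: [-1.1, 1.0, 1.0]
time_s: 15.9
tcp_pos: [520.9, 277.3, 129.9]
contact_force: [-0.2, 1.6, 0.8]
time_s: 16.4
tcp_pos: [520.9, 277.3, 129.9]
contact_force: [0.2, 1.1, 2.1]
time_s: 16.9
tcp_pos: [520.6, 277.1, 152.2]
contact_force: [-0.7, 0.5, 0.5]
time_s: 17.4
tcp_pos: [520.5, 277.1, 324.0]
contact_force: [1.3, 1.0, -0.8]
cap z 205 244.24165540607078
```

View pics/side6c.png

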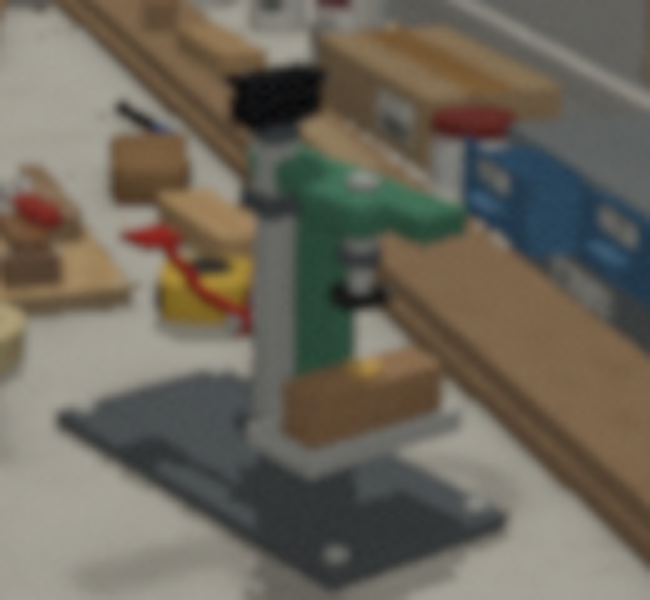

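View pics/scene6c.png

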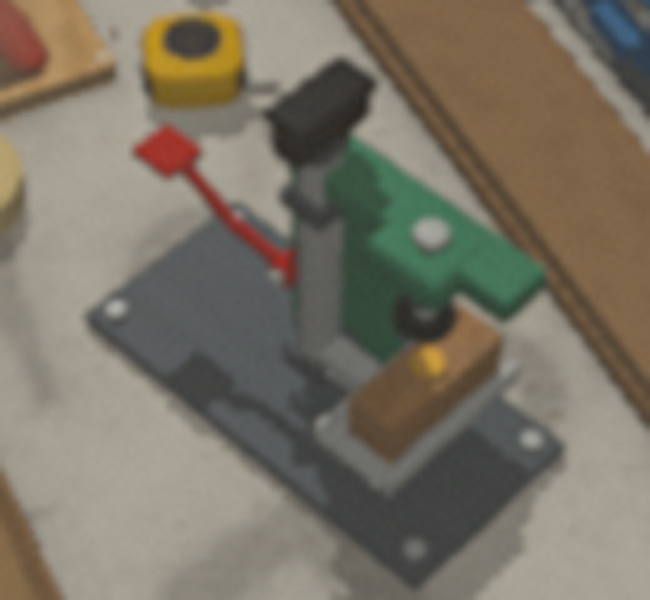

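Everything is back down: cap top 244.2 mm (same as the start), block on the table, tab sprung back, tape measure in place. One numerical check of the catch head height before handing in.

Run:
```python
from h import *
for k in('0','6'):
    L=[]
    for n in('scene','side'):
        z=np.load(f'pics/{n}{k}.npz'); im=z['im']; c,M=cam(n); hsv=cv2.cvtColor(im,cv2.COLOR_RGB2HSV)
        u0,v0=(276,201) if n=='scene' else (289,213)
        m=np.zeros(hsv.shape[:2],bool); m[v0-7:v0+8,u0-7:u0+8]=1
        m&=(hsv[...,0]>17)&(hsv[...,0]<32)&(hsv[...,1]>150)&(hsv[...,2]>120)
        v,u=np.where(m); print(k,n,m.sum(),u.mean().round(2),v.mean().round(2),v.min(),v.max())
        L.append(ray(c,M,u.mean(),v.mean()))
    A=sum(np.eye(3)-np.outer(d,d)/(d@d) for o,d in L); b=sum((np.eye(3)-np.outer(d,d)/(d@d))@o for o,d in L)
    print(k,'catch',np.linalg.solve(A,b).round(1))
```

```text
0 scene 29 275.59 201.28 199 204<stdin>:9: RuntimeWarning: Mean of empty slice.
  ret = ret.dtype.type(ret / rcount)
Traceback (most recent call last):
ValueError: zero-size array to reduction operation minimum which has no identity
```

Run:
```python
from h import *
for k in('0','6'):
    L=[]
    for n in('scene','side'):
        z=np.load(f'pics/{n}{k}.npz'); im=z['im']; c,M=cam(n); hsv=cv2.cvtColor(im,cv2.COLOR_RGB2HSV)
        u0,v0=(276,201) if n=='scene' else (288,212)
        m=np.zeros(hsv.shape[:2],bool); m[v0-6:v0+7,u0-6:u0+7]=1
        if n=='side': m&=(hsv[...,0]>14)&(hsv[...,0]<35)&(hsv[...,1]>125)&(hsv[...,2]>90)
        else: m&=(hsv[...,0]>17)&(hsv[...,0]<32)&(hsv[...,1]>150)&(hsv[...,2]>120)
        v,u=np.where(m); print(k,n,m.sum(),u.mean().round(2),v.mean().round(2),v.min(),v.max())
        if n=='side': print(hsv[207:218,288].tolist())
        L.append(ray(c,M,u.mean(),v.mean()))
    A=sum(np.eye(3)-np.outer(d,d)/(d@d) for o,d in L); b=sum((np.eye(3)-np.outer(d,d)/(d@d))@o for o,d in L)
    print(k,'catch',np.linalg.solve(A,b).round(1))
```

```text
0 scene 29 275.59 201.28 199 204
0 side 23 287.22 213.13 211 215
[[21, 23, 158], [24, 24, 160], [20, 40, 161], [20, 78, 164], [20, 121, 165], [20, 144, 154], [19, 148, 136], [19, 142, 117], [17, 132, 108], [16, 119, 103], [14, 117, 100]]
0 catch [591.8  96.5  91.6]
6 scene 30 275.43 201.83 199 205
6 side 22 287.09 214.14 213 216
[[23, 21, 158], [23, 21, 160], [22, 24, 160], [20, 37, 160], [18, 72, 163], [19, 118, 166], [20, 141, 164], [20, 143, 150], [19, 137, 127], [17, 125, 110], [15, 118, 102]]
6 catch [591.8  97.1  88.4]
```

The head dropped about 3.5 mm between the start and now. That agrees with the force trace: sliding at about 5.5 N until z ≈ 272, then the spring slope to 12.8 N. I'll take one closer wrist depth look at head height over the block top.

```bash
(python3 -m pendant '0 -36 -16 0 0 0 1; 0 -74 -32 0 0 0 1; 0 -112 -48 0 0 0 1; 0 -150 -64 0 0 0 1; 0 -185 -80 0 0 0 1'; python3 -m pendant '0 0 0 0 0 0 1; 0 0 0 0 0 0 1') | egrep 'time|tcp|cont'
python3 - <<'E'
from h import *
im,d,c,M=grab('wrist','w7')
P=pts(c,M,d);hsv=cv2.cvtColor(im,cv2.COLOR_RGB2HSV)
near=(np.hypot(P[...,0]-586,P[...,1]-94)<60)&(d>0)
br=near&(hsv[...,0]>18)&(hsv[...,0]<32)&(hsv[...,1]>150)&(hsv[...,2]>90)&(P[...,2]>80)&(P[...,2]<115)
wood=near&(P[...,2]>80)&(P[...,2]<95)&(hsv[...,0]>8)&(hsv[...,0]<22)&~br
print('brass',br.sum(),np.percentile(P[br][:,2],[10,50,90]).round(1) if br.any() else 0, P[br].mean(0).round(1) if br.any() else 0)
print('wood',wood.sum(),np.percentile(P[wood][:,2],[10,50,90]).round(1) if wood.any() else 0)
E
```

```text
time_s: 18.0
tcp_pos: [505.7, 74.2, 321.8]
contact_force: [0.9, -0.9, 0.1]
time_s: 18.2
tcp_pos: [506.1, 75.6, 322.0]
contact_force: [0.7, 1.9, 0.3]
brass 1 [91.5 91.5 91.5] [583.   85.4  91.5]
wood 840 [89.9 91.2 92.2]
```

View pics/w7.png

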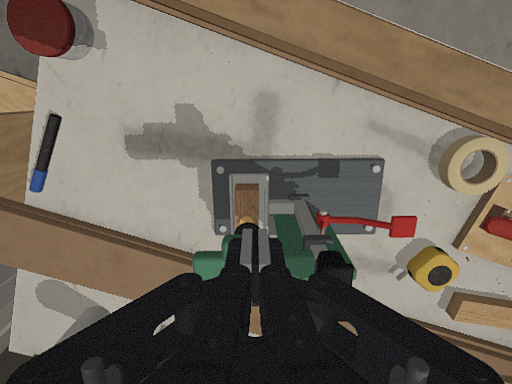

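The wrist view shows the block on the table at (248,205), a sliver of the brass head at (247,222), and the tin, marker and tape where they were.

Run:
```python
from h import *
z=np.load('pics/w7.npz');c,_=cam('wrist');P=pts(c,z['M'],z['d'])
print(P[184:232:2,242:256:2,2].round(0).astype(int))
```

```text
[[ 65  64  65  63  64  64  64]
 [ 72  74  73  73  72  73  73]
 [ 82  82  82  81  82  83  82]
 [ 89  92  90  88  90  90  90]
 [ 91  92  91  91  92  92  93]
 [ 91  90  91  91  91  91  91]
 [ 91  91  91  92  91  91  91]
 [ 91  92  91  91  91  91  91]
 [ 91  92  90  93  91  91  92]
 [ 92  92  91  91  91  90  92]
 [ 91  91  91  91  91  90  92]
 [ 91  91  92  91  91  91  90]
 [ 90  91  92  91  91  92  91]
 [ 91  91  92  91  92  91  90]
 [ 92  91  91  92  90  91  91]
 [ 91  91  92  91  92  91  91]
 [ 91  91  94  92  92  91  92]
 [ 96  95  96  95  95  91  91]
 [ 95  96  96  96  95  96  91]
 [ 94  95  95  95  96  95  91]
 [134 136 137 136 135 135 132]
 [139 139 138 139 140 139 137]
 [139 138 139 140 139 139 139]
 [139 304 304 305 305 305 304]]
```

The head top is at 95.3 mm and the block top at 91.2 mm. The 4 mm difference is exactly the head thickness, so the catch is home. Handing in.

```bash
python3 -c "
from plant import r
print(r.hand_in()); s=r.get_state(); print(s['time_s'],s['contact_force'])"
```

```text
the job is handed in; nothing more can be done
None
the job is handed in; nothing more can be done
```

The catch is pressed home and the table is back down with the block on it. I handed the job in at about 18 s of the 64 s allowed.

**Pressing:** I held the handle by its cap from above and raised the rail tooth by tooth. The catch slid in at about 5.5 N, then bore on the foot with about 12.8 N. That figure is the wrist force less the 4.6 N weight. The highest wrist reading of 17.9 N included a click and the weight, so the foot stayed well under 20 N. I then eased down, let go, and the rail stood on its pawl.

**Lowering:** I pressed the red tab with shut fingers at about 1 to 2 N. The table came all the way down, and I let the tab spring back.

**Last checks:**
- **Rail:** the cap top is at 244.2 mm, the same as at the start, so the rail is fully down.
- **Catch:** in wrist-camera depth the head top is at about 95.3 mm and the block top at 91.2 mm. The difference is the head's own 4 mm thickness, so it is seated.
- **Bench:** the block is on the table, the tab is back up, and the tape measure, tin and marker look untouched. The robot was clear of everything when I handed in.

**Disagreement:** a rough two-camera estimate put the catch at 88 mm, several mm lower than the depth reading. It rested on only a few pixels of brass, so I trusted the depth reading. The 3 to 4 mm drop it showed agrees with the force trace.

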